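# Raise the test block one turn of the stand's hand wheel

### The arm

A 6-joint arm with a two-finger parallel gripper is mounted at the origin on the work surface. World frame = base frame: x ahead of the robot, y to its left, z up, the work surface at z = 0. Lengths are in mm, angles in rad, forces in N, time in s.
With the tool pointing down it reaches from about 275 to 875 mm from the base axis. Payload 12.5 kg.
Tool frame: the origin (TCP) lies between the finger pads; the fingertips stand 14 mm ahead of it and the grasp point (between the pads) lies 5 mm behind it (manip.finger_overhang is the distance from the TCP to the fingertips, in mm); z points along the fingers, y is the line along which they close (so a half turn about z gives the same grasp; the last joint's range is limited). The gripper opens to 85 mm and grips with 20 to 120 N. Pads are 22 mm wide; open, the fingers measure 114 mm over their backs; the gripper's body (76 mm by 85 mm) begins 54 mm behind the grasp point. The pads swing forward as they close: fully open they stand 13 mm farther back than shut.
Start: joints at [-1.213, 0.351, 1.652, -0, 1.139, -0.085], TCP at [235.675, -496.932, 245.29] pointing down, gripper open.
Joint ranges: [-2.75, 2.75], [-0.79, 2.1], [0.01, 2.65], [-1.57, 4.71], [0.07, 3.14], [-2.87, 2.87]. Speed limits (rad/s): [2.22, 2.22, 2.79, 3.14, 3.14, 3.14].

### API

Orientations are given as a unit quaternion [w, x, y, z].
In Python, from bench import manip gives the robot as it stands. The module is installed in compiled form; this text tells all that it offers.
- The arm moves only by the tool servo_tool, never from a script. Its argument "steps" is a list of rows, each a list of 5 numbers: the shift along the world's x, y, z in units of 0.2 m (1.0 is 0.2 m), then the turn about the world's z in units of pi/2 rad (1.0 is pi/2 rad), then the gripper command: -1 is fully open, 1 is shut, values between are in proportion. A call has 1 to 8 rows; each row is the pose to reach, as a shift and turn from the pose commanded when the call began; what a row does not reach only later rows make up. A row lasts 1/12 s, in which the tool goes at most 41.7 mm and 7.16 degrees, less where a joint would pass 70% of its speed; a pose out of reach is approached as far as the arm can. A call with a number of a shift or a turn outside -1 to 1 is refused whole. A call with a gripper value outside its range is refused whole. The fingers move at their own pace and stop on an object; the grip force is fixed at half the most. Time passes only in rows, so rows that repeat a pose let the fingers close. It gives the time, the measured TCP pose, the force, the opening and the grip force at its end, in the units of the state.
- manip.sense(): the state, without advancing time (a new reading comes with each control period).
- manip.snapshot(name): name is "side" or "top"; returns the picture (400x640x3 uint8, red, green, blue); there is no depth.
- manip.get_calibration(name): a dict with "fx", "fy", "cx", "cy" (pixels), "distortion" ([k1, k2, p1, p2, k3] as OpenCV has them; the pictures are not rectified), "rvec" (rotation vector, rad) and "tvec" (3), from world to camera coordinates, as OpenCV has them. Camera axes: x right, y down, z forward; pixel columns grow to the right and rows downward; lengths in mm; the calibration is good to about 2 mm. A picture is of the moment at which its call begins. get_calibration takes no time and is no camera call.
- manip.finish_job(): hands the job in; it is judged then, once.
The state is a dict: "clock": time; "joint_pos": joint angles; "joint_vel": joint speeds; "joint_efforts": joint torques, N m; "ee_pos": TCP position; "eef_rot": TCP orientation; "wrist_force": force on the tool from outside, world axes, zero at the start; "torque": the same for the moment, N m; "grip_width": finger opening in mm; "grasp_force": force on a finger pad.
Only numpy, scipy, OpenCV 4.12 (cv2) and the standard library are available. Lean on these libraries where they do the work, as an engineer would, in place of code of your own. Each camera call takes 0.05 s, during which the arm holds its last target. There are 200 camera calls.

### The job

Raise the test block on the screw-lift stand: with the fingertips, push the hand wheel round by its upright handle, clockwise as seen from above, through exactly one turn, so that the handle comes back in line with the stand's index pin and stops there without running well past it. Push steadily and gently on the handle only, without gripping it or pushing the two ball-ended spokes; leave the test block lying on its anvil and everything else on the bench alone, and finish clear of the stand.

Things in the scene. Friction and masses are not known exactly. Their poses are not given: they have to be found in the camera images.
- stand: Grey screw-lift stand fixed to the bench, at any yaw: round base 156 mm across, 44 mm high. Origin: centre of its underside, on the vertical axis of the hand wheel. z is up; x points along a low index arm (10 mm high, to 155 mm from the axis) that carries the index pin: an upright steel pin with a 14 mm ball, 148 mm from the axis, top 47 mm above the bench.
- wheel (a joint): Turn of the hand wheel in rad: 0 at the start (handle in line with the index pin), growing clockwise as seen from above; one turn is 6.283, with no stop there. Friction about 3 N at the handle; it stays where it is left. Hub 72 mm across, 3 steel spokes at 120 degrees, centre line 57 mm above the bench; the two without handle end in 22 mm balls 84 mm from the axis.
- grip: The handle on the wheel's one long spoke: an upright black cylinder 22 mm in diameter, 100 mm from the wheel's axis. Origin: on the handle's axis at the height of the spoke, 57 mm above the bench; z is up along the handle; the handle spins freely on its own pin. The handle's straight side runs from 16 to 66 mm above the origin, its top is 75 mm above it (132 mm above the bench).
- anvil_top (a point): Centre of the top face of the anvil, a round steel plate 72 mm across on the wheel's axis, 90 mm above the bench at the start. It rises by 10 mm a turn and does not turn with the wheel.
- test_block: Loose light-metal test disc, 52 mm in diameter and 14 mm thick, lying on the anvil (not exactly centred). Origin: centre of its underside. Not to be touched.
- v_block: Bystander: dark steel V-block 70 x 45 x 45 mm, loose on the bench. Origin: centre of its underside.
- indenter: Bystander: steel indenter holder, foot 32 mm across, 50 mm tall, loose on the bench. Origin: centre of its underside.
- oil_can: Bystander: white can 48 mm across, 85 mm tall, loose on the bench. Origin: centre of its underside.

How it is judged:
By the outcome, as a careful person would: the job done as asked, in the order asked, and still so for the second after the job is handed in, with the robot touching nothing.
It also fails if it takes over 64 s, if anything falls off the work surface, if the arm or the gripper's body presses on something with over 40 N, if the wrist force passes 120 N, or if a joint passes its speed limit or range.

## Working session

There is one attempt and no reset: what is moved stays moved. The work goes in short steps, Python scripts to look and compute and a tool call to move; the robot and the scene stay as the last step left them, time stands still between calls to the robot, and variables do not carry over. Pictures are saved under pics/ and viewed, at most 10 in all, crops included, and the job is handed in when it is done.

Besides the shell and the picture viewer there is one more tool, called after "Request:" as name(argument=value, ...) on one line, values as JSON. servo_tool: Moves the arm, as the interface text tells. Its arguments: {"type":"object","properties":{"steps":{"type":"array"}},"required":["steps"]}

```bash
mkdir -p pics
cat > h.py <<'E'
import numpy as np, cv2
from bench import manip
def cal(n):
    c=manip.get_calibration(n); K=np.array([[c['fx'],0,c['cx']],[0,c['fy'],c['cy']],[0,0,1.]])
    return K,np.array(c['distortion'],float),np.array(c['rvec'],float).reshape(3,1),np.array(c['tvec'],float).reshape(3,1)
def at(n,uv,z):
    K,d,r,t=cal(n); R=cv2.Rodrigues(r)[0]
    p=cv2.undistortPoints(np.array(uv,float).reshape(-1,1,2),K,d).reshape(-1,2)
    D=np.c_[p,np.ones(len(p))]@R; C=(-R.T@t).ravel()
    return C+D*((z-C[2])/D[:,2])[:,None]
def px(n,P):
    K,d,r,t=cal(n); return cv2.projectPoints(np.array(P,float).reshape(-1,1,3),r,t,K,d)[0].reshape(-1,2)
def snap(n,f): 
    im=manip.snapshot(n); cv2.imwrite('pics/'+f,im[:,:,::-1]); return im
E
python3 -c "
from h import *
snap('top','t0.png');snap('side','s0.png')
s=manip.sense();print(s['clock'],s['ee_pos'],s['eef_rot'],s['grip_width'],manip.finger_overhang)
for n in('top','side'):
  K,d,r,t=cal(n);print(n,(-cv2.Rodrigues(r)[0].T@t).ravel(),K[0,0])"
```

```text
0.1 [ 235.59866929 -496.67306105  244.81969293] [-4.99474501e-04  9.75587359e-01  2.19611134e-01 -6.55657807e-05] 85.4020381802555 14.0
top [ 435.49300109   10.34338056 1068.55369139] 453.1264170372023
side [ 320.64789098 -625.89260495  783.23968192] 429.0064684166984
```

View pics/t0.png

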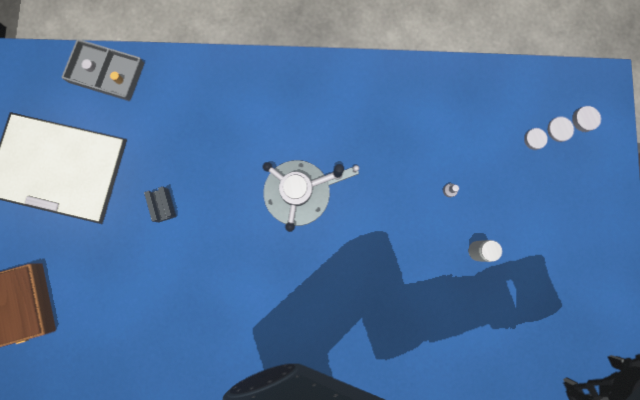

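View pics/s0.png

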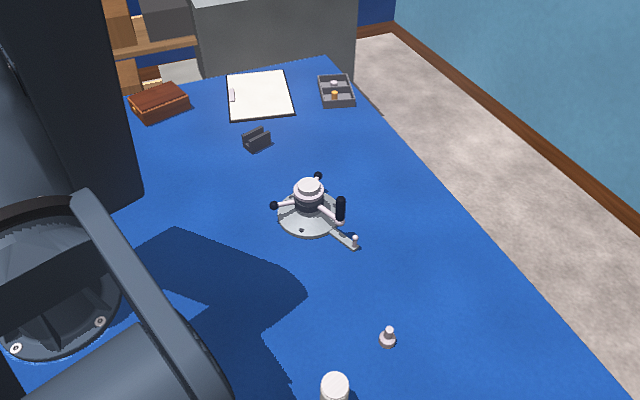

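The top picture shows the stand at about (296,190), the handle at (339,169) and the pin ball at (355,169). The side picture shows the handle at (340,208) and the pin at (355,241). I'll enlarge both.

```bash
python3 -c "
import cv2,numpy as np
a=cv2.imread('pics/t0.png')[145:245,250:375];b=cv2.imread('pics/s0.png')[165:265,255:380]
f=lambda i:cv2.resize(i,None,fx=3.2*2,fy=3.2*2,interpolation=cv2.INTER_CUBIC)[:, :]
c=np.hstack([cv2.resize(i,(400,320),interpolation=cv2.INTER_CUBIC) for i in(a,b)]);cv2.imwrite('pics/c0.png',c)
from h import *
print(at('top',[(355,169)],40),at('top',[(295,187)],104),at('top',[(339,166)],132),at('top',[(297,193)],0))
print(at('side',[(355,240)],40),at('side',[(309,186)],104),at('side',[(340,199)],132))
print(at('top',[(160,204),(453,189),(490,251)],40))"
```

```text
[[626.65296483 -93.48524036  40.        ]] [[571.61615593  41.48377319 104.        ]] [[614.94482681 -50.39141353 132.        ]] [[572.04054307  39.62524903   0.        ]]
[[ 630.06721317 -101.41732006   40.        ]] [[576.00621273  36.14402945 104.        ]] [[611.55040934 -53.53845118 132.        ]]
[[ 532.74196306  348.83691996   40.        ]
 [ 586.63837922 -321.19673543   40.        ]
 [ 446.476038   -404.64827364   40.        ]]
```

View pics/c0.png

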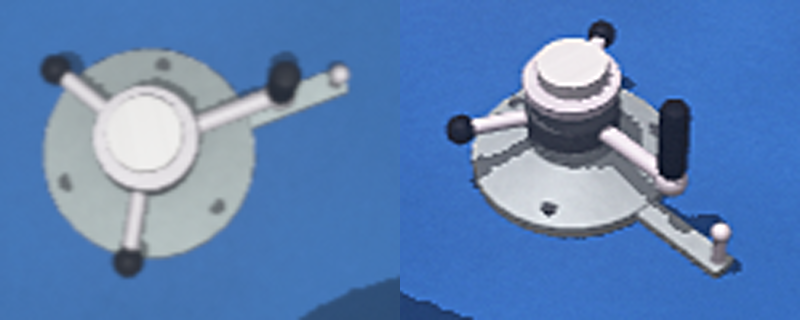

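```bash
cat > fit.py <<'E'
from h import *
from scipy.optimize import least_squares
def model(p,w=0):
    x,y,a=p; q=lambda r,b,z:[x+r*np.cos(a+b),y+r*np.sin(a+b),z]
    h=-w
    return [q(148,0,40),q(100,h,132),q(84,h+2*np.pi/3,57),q(84,h-2*np.pi/3,57),q(0,0,90)]
if __name__=='__main__':
    T=np.array([(356.2,168.7),(339.4,166.3),(267.5,166.9),(290,226.6),(295.9,188.1)])
    S=np.array([(355,237.5),(341,198),(317.8,175.6),(273.8,205.3)])
    r=lambda p:np.r_[(px('top',model(p))-T).ravel(),(px('side',model(p))[:4]-S).ravel()]
    s=least_squares(r,[572,40,-1.1]);print(s.x,np.round(s.fun.reshape(-1,2),1))
    print(np.round(np.array(model(s.x)),1))
E
python3 fit.py
```

```text
[573.88884362  40.44420337  -1.17292177] [[-0.1 -1.6]
 [ 0.2  0.8]
 [-0.2 -1. ]
 [ 0.1 -0.7]
 [-0.2 -1.2]
 [-0.6  0.6]
 [-0.9  0.3]
 [-1.1  0.6]
 [-0.8  0.9]]
[[631.2 -96.   40. ]
 [612.6 -51.7 132. ]
 [624.7 107.3  57. ]
 [490.6  51.   57. ]
 [573.9  40.4  90. ]]
```

Request:
servo_tool(steps=[[0.13,0.145,0,0.124,1],[0.26,0.29,0,0.248,1],[0.39,0.435,0,0.372,1],[0.525,0.579,0,0.495,1],[0.655,0.724,0,0.618,1],[0.785,0.869,0,0.742,1],[0.915,0.96,0,0.82,1],[1,1,0,0.88,1]])

```text
clock: 0.77
ee_pos: [437.4, -294.3, 245.2]
eef_rot: [-0.0, 0.748, 0.664, 0.0]
wrist_force: [-0.3, -0.9, 1.1]
grip_width: 0.5
grasp_force: 0.0
```

Request:
servo_tool(steps=[[0.11,0.15,0,0.09,1],[0.24,0.29,0,0.17,1],[0.37,0.43,0,0.25,1],[0.5,0.57,0,0.33,1],[0.63,0.71,0,0.41,1],[0.76,0.85,0,0.49,1],[0.87,0.95,0,0.57,1],[0.95,1,0,0.62,1]])

```text
clock: 1.43
ee_pos: [627.0, -94.1, 244.8]
eef_rot: [-0.0, 0.35, 0.937, 0.0]
wrist_force: [0.1, 0.1, 0.5]
grip_width: -0.2
grasp_force: 0.0
```

Request:
servo_tool(steps=[[0.05,0.1,0,0.07,1],[0.1,0.2,0,0.14,1],[0.13,0.28,0,0.21,1],[0.15,0.316,0,0.28,1],[0.15,0.316,0,0.35,1],[0.15,0.316,0,0.42,1],[0.15,0.316,0,0.478,1],[0.15,0.316,0,0.478,1]])

```text
clock: 2.1
ee_pos: [655.5, -33.6, 244.8]
eef_rot: [-0.0, -0.015, 1.0, 0.0]
wrist_force: [0.1, -0.3, 0.3]
grip_width: 0.2
grasp_force: 0.0
```

```bash
python3 -c "
from h import *
s=manip.sense();R=2*np.outer(s['eef_rot'][1:],s['eef_rot'][1:])-np.eye(3);print(s['clock'],s['ee_pos'],s['joint_pos'],np.degrees(np.arctan2(R[1,0],R[0,0])),s['grip_width'],s['wrist_force'])"
```

```text
2.1 [655.51660975 -33.60117116 244.81725474] [-1.22112795e-01  5.46946289e-01  1.35091907e+00 -1.17106357e-05
  1.24461674e+00 -1.72310434e+00] -178.26972658018792 0.23076150143704616 [ 0.11272489 -0.25776326  0.26792596]
```

Request:
servo_tool(steps=[[0,0,-0.1,0.06,1],[0,0,-0.2,0.12,1],[0,0,-0.3,0.18,1],[0,0,-0.4,0.235,1],[0,0,-0.5,0.235,1],[0,0,-0.6,0.235,1],[0,0,-0.69,0.235,1],[0,0,-0.735,0.235,1]])

```text
clock: 2.77
ee_pos: [654.5, -33.6, 95.7]
eef_rot: [-0.002, -0.195, 0.981, 0.001]
wrist_force: [0.2, -0.6, -1.0]
grip_width: -0.0
grasp_force: 0.0
```

```bash
python3 -c "
from h import *
b=snap('side','s1.png')[140:260,250:400];a=snap('top','t1.png')[130:250,240:390]
cv2.imwrite('pics/c1.png',np.hstack([cv2.resize(i,(400,320),interpolation=cv2.INTER_CUBIC) for i in(a,b)])[:,:,::-1])
s=manip.sense();print(s['ee_pos'],s['joint_pos'])"
```

```text
[654.81397662 -33.65023722  96.68221834] [-1.22327985e-01  7.07945440e-01  1.46441501e+00  1.77040431e-05
  9.72274122e-01 -2.08619953e+00]
```

View pics/c1.png

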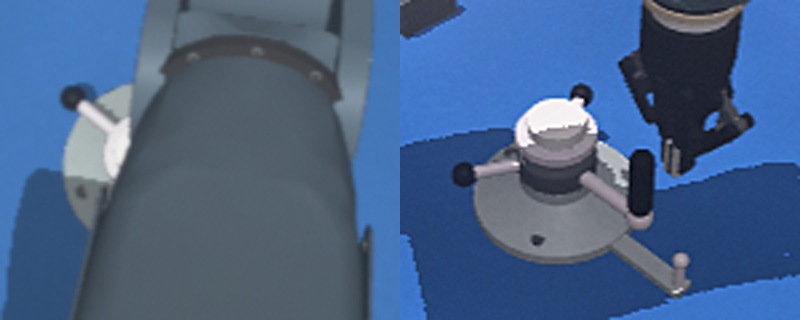

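The side view shows the shut fingertips at about (677,172) in the crop. They are beside the handle (641,185), on its anticlockwise side, and the finger knuckles stick out radially. I'll check the knuckle height and work out the push.

```bash
cat > plan.py <<'E'
from h import *
A=np.array([573.9,40.4]); Y0=-67.2
def C(w,gap=0,lag=0):  # tool centre, yaw(deg) for wheel turn w deg
    f=np.radians(Y0-w); u=np.array([np.cos(f),np.sin(f)]); t=np.array([-u[1],u[0]])
    return A+100*u+(22+gap)*t
def rows(w0,w1,start,n=8,turn=True):
    for i in range(1,n+1):
        w=w0+(w1-w0)*i/n; d=(C(w)-start)/200
        print('[%.3f, %.3f, 0, %.3f, 1],'%(d[0],d[1],-(w-w0)/90 if turn else 0),end=' ')
    print()
E
python3 -c "
from plan import *
from scipy.optimize import least_squares
u=np.array([np.cos(np.radians(-67.2)),np.sin(np.radians(-67.2))]);c=np.array([655,-33.6])
for q in [(377.5,186.9),(334.4,164.4),(353.5,204)]:
  r=least_squares(lambda p:px('side',[[*(c+p[0]*u),p[1]]])[0]-q,[0,100]);print(r.x)
c=np.array([655.6,-33.5])
print('lead',(C(0,2)-c)/200)
w=0;s=C(0,2)
for k in range(10):
  print('call',k);rows(w,w+20,s);w+=20;s=C(w)
"
```

```text
[ 59.44762187 174.16742939]
[-60.52225208 161.87439171]
[ 1.8345327  81.49148434]
lead [-0.10411863 -0.04492971]
call 0
[-0.028, -0.016, 0, -0.028, 1], [-0.047, -0.028, 0, -0.056, 1], [-0.066, -0.039, 0, -0.083, 1], [-0.086, -0.049, 0, -0.111, 1], [-0.107, -0.058, 0, -0.139, 1], [-0.128, -0.066, 0, -0.167, 1], [-0.149, -0.073, 0, -0.194, 1], [-0.170, -0.080, 0, -0.222, 1], 
call 1
[-0.022, -0.005, 0, -0.028, 1], [-0.044, -0.010, 0, -0.056, 1], [-0.066, -0.013, 0, -0.083, 1], [-0.088, -0.016, 0, -0.111, 1], [-0.110, -0.017, 0, -0.139, 1], [-0.132, -0.018, 0, -0.167, 1], [-0.155, -0.018, 0, -0.194, 1], [-0.177, -0.016, 0, -0.222, 1], 
call 2
[-0.022, 0.002, 0, -0.028, 1], [-0.044, 0.006, 0, -0.056, 1], [-0.066, 0.010, 0, -0.083, 1], [-0.088, 0.015, 0, -0.111, 1], [-0.109, 0.021, 0, -0.139, 1], [-0.131, 0.028, 0, -0.167, 1], [-0.151, 0.036, 0, -0.194, 1], [-0.172, 0.045, 0, -0.222, 1], 
call 3
[-0.020, 0.010, 0, -0.028, 1], [-0.040, 0.020, 0, -0.056, 1], [-0.059, 0.032, 0, -0.083, 1], [-0.077, 0.044, 0, -0.111, 1], [-0.096, 0.057, 0, -0.139, 1], [-0.113, 0.071, 0, -0.167, 1], [-0.130, 0
[... 859 characters left out ...]
3, 0.043, 0, -0.056, 1], [0.021, 0.063, 0, -0.083, 1], [0.030, 0.084, 0, -0.111, 1], [0.040, 0.104, 0, -0.139, 1], [0.051, 0.124, 0, -0.167, 1], [0.062, 0.143, 0, -0.194, 1], [0.075, 0.161, 0, -0.222, 1], 
call 8
[0.013, 0.018, 0, -0.028, 1], [0.027, 0.036, 0, -0.056, 1], [0.042, 0.052, 0, -0.083, 1], [0.057, 0.069, 0, -0.111, 1], [0.073, 0.084, 0, -0.139, 1], [0.090, 0.099, 0, -0.167, 1], [0.107, 0.113, 0, -0.194, 1], [0.125, 0.126, 0, -0.222, 1], 
call 9
[0.019, 0.012, 0, -0.028, 1], [0.038, 0.024, 0, -0.056, 1], [0.057, 0.035, 0, -0.083, 1], [0.077, 0.045, 0, -0.111, 1], [0.098, 0.054, 0, -0.139, 1], [0.118, 0.062, 0, -0.167, 1], [0.139, 0.069, 0, -0.194, 1], [0.161, 0.076, 0, -0.222, 1],
```

The knuckles are at z≥160, well above the block and handle. Next is a gentle approach, then I start pushing.

Request:
servo_tool(steps=[[-0.015,-0.006,0,0,1],[-0.03,-0.013,0,0,1],[-0.045,-0.019,0,0,1],[-0.06,-0.026,0,0,1],[-0.075,-0.032,0,0,1],[-0.09,-0.039,0,0,1],[-0.1,-0.043,0,0,1],[-0.104,-0.045,0,0,1]])

```text
clock: 3.53
ee_pos: [634.5, -42.9, 98.4]
eef_rot: [-0.0, -0.196, 0.981, -0.0]
wrist_force: [-0.8, -0.8, 0.3]
grip_width: -0.1
grasp_force: 0.0
```

Request:
servo_tool(steps=[[-0.025,-0.015,0,-0.028,1],[-0.047,-0.028,0,-0.056,1],[-0.066,-0.039,0,-0.083,1],[-0.086,-0.049,0,-0.111,1],[-0.107,-0.058,0,-0.139,1],[-0.128,-0.066,0,-0.167,1],[-0.149,-0.073,0,-0.194,1],[-0.17,-0.08,0,-0.222,1]])

```text
clock: 4.2
ee_pos: [601.3, -58.8, 98.5]
eef_rot: [0.001, -0.022, 1.0, -0.0]
wrist_force: [3.6, 0.1, -0.6]
grip_width: 0.2
grasp_force: 1.0
```

```bash
python3 -c "
from plan import *
b=snap('side','s2.png')[140:260,250:400];a=snap('top','t2.png')[130:250,240:390]
cv2.imwrite('pics/c2.png',np.hstack([cv2.resize(i,(400,320),interpolation=cv2.INTER_CUBIC) for i in(a,b)])[:,:,::-1])
s=manip.sense();print(s['ee_pos'],C(20),s['wrist_force'])"
```

```text
[600.80614867 -58.83205136  98.4630529 ] [600.758712  -58.4059188] [-0.78207952 -0.64183595  0.51944922]
```

View pics/c2.png

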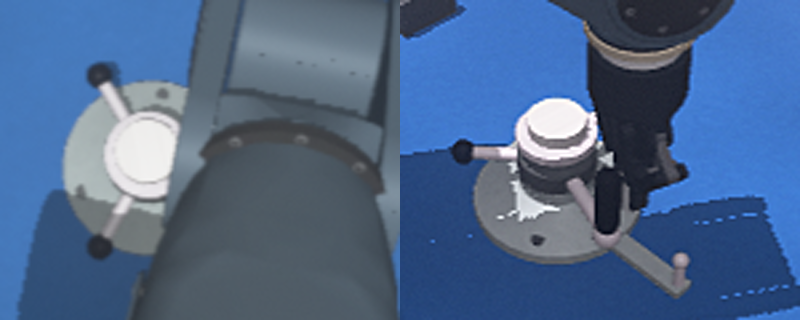

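The handle is moving with about 3.6 N of push, and the balls are at (97,75) and (98,246) in the top crop. I'll carry on.

Request:
servo_tool(steps=[[-0.022,-0.005,0,-0.028,1],[-0.044,-0.01,0,-0.056,1],[-0.066,-0.013,0,-0.083,1],[-0.088,-0.016,0,-0.111,1],[-0.11,-0.017,0,-0.139,1],[-0.132,-0.018,0,-0.167,1],[-0.155,-0.018,0,-0.194,1],[-0.177,-0.016,0,-0.222,1]])

```text
clock: 4.97
ee_pos: [566.1, -62.1, 98.5]
eef_rot: [0.001, 0.151, 0.989, -0.0]
wrist_force: [1.9, -1.3, -0.8]
grip_width: -0.1
grasp_force: 1.2
```

Request:
servo_tool(steps=[[-0.022,0.002,0,-0.028,1],[-0.044,0.006,0,-0.056,1],[-0.066,0.01,0,-0.083,1],[-0.088,0.015,0,-0.111,1],[-0.109,0.021,0,-0.139,1],[-0.131,0.028,0,-0.167,1],[-0.151,0.036,0,-0.194,1],[-0.172,0.045,0,-0.222,1]])

```text
clock: 5.63
ee_pos: [531.6, -53.1, 98.5]
eef_rot: [0.001, 0.32, 0.947, -0.0]
wrist_force: [1.7, -1.1, -1.1]
grip_width: -0.2
grasp_force: 1.4
```

Request:
servo_tool(steps=[[-0.02,0.01,0,-0.028,1],[-0.04,0.02,0,-0.056,1],[-0.059,0.032,0,-0.083,1],[-0.077,0.044,0,-0.111,1],[-0.096,0.057,0,-0.139,1],[-0.113,0.071,0,-0.167,1],[-0.13,0.086,0,-0.194,1],[-0.146,0.101,0,-0.222,1]])

```text
clock: 6.3
ee_pos: [502.3, -32.9, 98.5]
eef_rot: [0.001, 0.479, 0.878, -0.0]
wrist_force: [1.5, -3.3, -1.2]
grip_width: 0.2
grasp_force: 1.6
```

```bash
python3 -c "
from plan import *
b=snap('side','s3.png')[140:260,250:400];a=snap('top','t3.png')[130:250,240:390]
cv2.imwrite('pics/c3.png',np.hstack([cv2.resize(i,(400,320),interpolation=cv2.INTER_CUBIC) for i in(a,b)])[:,:,::-1])
s=manip.sense();print(s['ee_pos'],C(80),s['wrist_force'],s['joint_pos'])
from fit import model
for w in(10,15,20):print(px('top',model([573.9,40.4,np.radians(-67.2)],np.radians(w)))[2:4])"
```

```text
[501.90309734 -32.5393463   98.44109864] [501.76092028 -32.26328631] [ 0.5511316   0.08172491 -0.1219654 ] [-1.57268041e-01  4.78461268e-01  1.89060686e+00 -1.68105403e-04
  7.72394699e-01 -7.29164270e-01]
[[271.80907987 161.31384111]
 [283.78349455 224.28612177]]
[[274.35562754 159.33576213]
 [280.72611096 223.09157181]]
[[277.06292201 157.5837267 ]
 [277.78850802 221.63511046]]
```

View pics/c3.png

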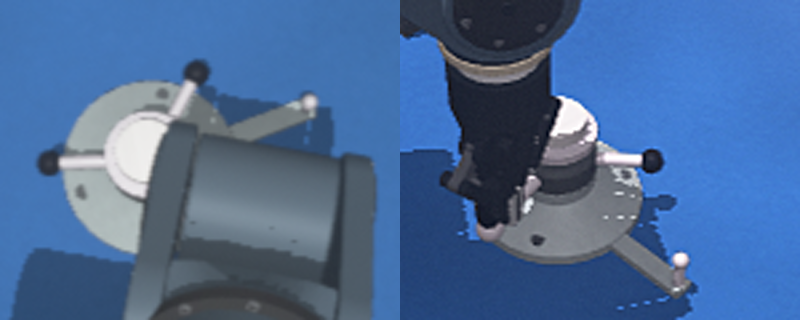

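The wheel is following the plan: balls at (196,71) and (48,163), matching about 80°. On to 200°.

Request:
servo_tool(steps=[[-0.016,0.016,0,-0.028,1],[-0.03,0.033,0,-0.056,1],[-0.044,0.05,0,-0.083,1],[-0.058,0.068,0,-0.111,1],[-0.07,0.087,0,-0.139,1],[-0.082,0.106,0,-0.167,1],[-0.093,0.125,0,-0.194,1],[-0.103,0.145,0,-0.222,1]])

```text
clock: 7.07
ee_pos: [481.7, -3.9, 98.4]
eef_rot: [0.0, 0.624, 0.781, -0.0]
wrist_force: [0.5, -3.7, -0.4]
grip_width: -0.3
grasp_force: 1.6
```

Request:
servo_tool(steps=[[-0.009,0.02,0,-0.028,1],[-0.017,0.041,0,-0.056,1],[-0.024,0.062,0,-0.083,1],[-0.031,0.084,0,-0.111,1],[-0.036,0.105,0,-0.139,1],[-0.041,0.127,0,-0.167,1],[-0.044,0.149,0,-0.194,1],[-0.047,0.172,0,-0.222,1]])

```text
clock: 7.73
ee_pos: [472.2, 30.5, 98.4]
eef_rot: [0.0, 0.75, 0.661, -0.0]
wrist_force: [0.4, -3.5, 2.6]
grip_width: 0.4
grasp_force: 1.6
```

Request:
servo_tool(steps=[[-0.002,0.022,0,-0.028,1],[-0.002,0.045,0,-0.056,1],[-0.002,0.067,0,-0.083,1],[0,0.089,0,-0.111,1],[0.002,0.111,0,-0.139,1],[0.005,0.134,0,-0.167,1],[0.01,0.155,0,-0.194,1],[0.015,0.177,0,-0.222,1]])

```text
clock: 8.4
ee_pos: [475.0, 66.0, 98.4]
eef_rot: [-0.0, 0.853, 0.521, -0.0]
wrist_force: [-1.5, -2.1, 1.7]
grip_width: -0.3
grasp_force: 1.5
```

Request:
servo_tool(steps=[[0.006,0.021,0,-0.028,1],[0.013,0.043,0,-0.056,1],[0.021,0.063,0,-0.083,1],[0.03,0.084,0,-0.111,1],[0.04,0.104,0,-0.139,1],[0.051,0.124,0,-0.167,1],[0.062,0.143,0,-0.194,1],[0.075,0.161,0,-0.222,1]])

```text
clock: 9.07
ee_pos: [489.7, 98.3, 98.3]
eef_rot: [-0.0, 0.931, 0.365, -0.001]
wrist_force: [-2.7, -1.4, 2.4]
grip_width: -0.3
grasp_force: 1.3
```

Request:
servo_tool(steps=[[0.013,0.018,0,-0.028,1],[0.027,0.036,0,-0.056,1],[0.042,0.052,0,-0.083,1],[0.057,0.069,0,-0.111,1],[0.073,0.084,0,-0.139,1],[0.09,0.099,0,-0.167,1],[0.107,0.113,0,-0.194,1],[0.125,0.126,0,-0.222,1]])

```text
clock: 9.73
ee_pos: [514.6, 123.5, 98.2]
eef_rot: [-0.0, 0.98, 0.198, -0.001]
wrist_force: [-2.8, -1.0, 2.4]
grip_width: -0.0
grasp_force: 1.0
```

Request:
servo_tool(steps=[[0.019,0.012,0,-0.028,1],[0.038,0.024,0,-0.056,1],[0.057,0.035,0,-0.083,1],[0.077,0.045,0,-0.111,1],[0.098,0.054,0,-0.139,1],[0.118,0.062,0,-0.167,1],[0.139,0.069,0,-0.194,1],[0.161,0.076,0,-0.222,1]])

```text
clock: 10.4
ee_pos: [546.9, 138.8, 98.2]
eef_rot: [0.0, 1.0, 0.025, -0.001]
wrist_force: [-3.5, 0.7, 2.5]
grip_width: -0.0
grasp_force: 0.8
```

```bash
python3 -c "
from plan import *
b=snap('side','s4.png')[140:260,250:400];a=snap('top','t4.png')[130:250,240:390]
cv2.imwrite('pics/c4.png',np.hstack([cv2.resize(i,(400,320),interpolation=cv2.INTER_CUBIC) for i in(a,b)])[:,:,::-1])
s=manip.sense();print(s['ee_pos'],C(200),s['wrist_force'],s['joint_pos'])
print('back',(C(200,25)-C(200))/200,'fwd',(C(200)-C(200,25))/200)
w=200;st=C(w)
for k in range(8):
  e=min(w+20,354);print('call',k,w,e);rows(w,e,st);w=e;st=C(w)"
```

```text
[547.41999424 138.81901908  98.19716407] [547.041288  139.2059188] [-1.00691011 -0.14919906 -0.10384928] [1.65873247e-01 5.67463791e-01 1.72747553e+00 1.44418916e-04
 8.46941370e-01 1.68544602e+00]
back [-0.12485077 -0.00610622] fwd [0.12485077 0.00610622]
call 0 200 220
[0.022, 0.005, 0, -0.028, 1], [0.044, 0.010, 0, -0.056, 1], [0.066, 0.013, 0, -0.083, 1], [0.088, 0.016, 0, -0.111, 1], [0.110, 0.017, 0, -0.139, 1], [0.132, 0.018, 0, -0.167, 1], [0.155, 0.018, 0, -0.194, 1], [0.177, 0.016, 0, -0.222, 1], 
call 1 220 240
[0.022, -0.002, 0, -0.028, 1], [0.044, -0.006, 0, -0.056, 1], [0.066, -0.010, 0, -0.083, 1], [0.088, -0.015, 0, -0.111, 1], [0.109, -0.021, 0, -0.139, 1], [0.131, -0.028, 0, -0.167, 1], [0.151, -0.036, 0, -0.194, 1], [0.172, -0.045, 0, -0.222, 1], 
call 2 240 260
[0.020, -0.010, 0, -0.028, 1], [0.040, -0.020, 0, -0.056, 1], [0.059, -0.032, 0, -0.083, 1], [0.077, -0.044, 0, -0.111, 1], [0.096, -0.057, 0, -0.139, 1], [0.113, -0.071, 0, -0.167, 1], [0.130, -0.086, 0, -0.194, 1], [0.146, -0.101, 0, -0.222, 1], 
call 3 260 280
[0.016, -0.016, 0, -0.028, 1], [0.030, -0.03
[... 579 characters left out ...]
.000, -0.089, 0, -0.111, 1], [-0.002, -0.111, 0, -0.139, 1], [-0.005, -0.134, 0, -0.167, 1], [-0.010, -0.155, 0, -0.194, 1], [-0.015, -0.177, 0, -0.222, 1], 
call 6 320 340
[-0.006, -0.021, 0, -0.028, 1], [-0.013, -0.043, 0, -0.056, 1], [-0.021, -0.063, 0, -0.083, 1], [-0.030, -0.084, 0, -0.111, 1], [-0.040, -0.104, 0, -0.139, 1], [-0.051, -0.124, 0, -0.167, 1], [-0.062, -0.143, 0, -0.194, 1], [-0.075, -0.161, 0, -0.222, 1], 
call 7 340 354
[-0.009, -0.013, 0, -0.019, 1], [-0.019, -0.025, 0, -0.039, 1], [-0.028, -0.037, 0, -0.058, 1], [-0.039, -0.049, 0, -0.078, 1], [-0.049, -0.061, 0, -0.097, 1], [-0.060, -0.072, 0, -0.117, 1], [-0.072, -0.083, 0, -0.136, 1], [-0.083, -0.093, 0, -0.156, 1],
```

View pics/c4.png

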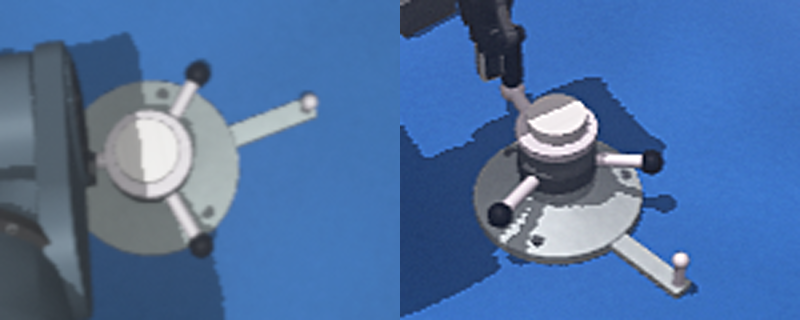

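At 200° the balls are at (198,73) and (201,244), and the block is still in place. Now I back off, turn the tool half a turn, and re-approach.

Request:
servo_tool(steps=[[-0.02,-0.001,0,0,1],[-0.05,-0.002,0,0,1],[-0.08,-0.004,0,0.03,1],[-0.11,-0.005,0,0.1,1],[-0.125,-0.006,0,0.17,1],[-0.125,-0.006,0,0.24,1],[-0.125,-0.006,0,0.31,1],[-0.125,-0.006,0,0.38,1]])

```text
clock: 11.17
ee_pos: [521.4, 137.4, 98.3]
eef_rot: [-0.0, 0.947, 0.321, -0.0]
wrist_force: [-0.4, 0.2, -0.4]
grip_width: 0.3
grasp_force: 0.0
```

Request:
servo_tool(steps=[[0,0,0,0.07,1],[0,0,0,0.14,1],[0,0,0,0.21,1],[0,0,0,0.28,1],[0,0,0,0.35,1],[0,0,0,0.42,1],[0,0,0,0.49,1],[0,0,0,0.56,1]])

```text
clock: 11.83
ee_pos: [521.4, 137.3, 98.3]
eef_rot: [-0.0, 0.72, 0.694, -0.0]
wrist_force: [1.6, -0.0, 0.5]
grip_width: -0.1
grasp_force: 0.0
```

Request:
servo_tool(steps=[[0,0,0,0.07,1],[0,0,0,0.14,1],[0,0,0,0.21,1],[0,0,0,0.28,1],[0,0,0,0.35,1],[0,0,0,0.42,1],[0,0,0,0.49,1],[0,0,0,0.56,1]])

```text
clock: 12.5
ee_pos: [521.4, 137.3, 98.3]
eef_rot: [-0.0, 0.356, 0.934, -0.0]
wrist_force: [0.1, 0.2, -0.2]
grip_width: -0.1
grasp_force: 0.0
```

Request:
servo_tool(steps=[[0,0,0,0.07,1],[0,0,0,0.14,1],[0,0,0,0.21,1],[0,0,0,0.28,1],[0,0,0,0.35,1],[0,0,0,0.42,1],[0,0,0,0.47,1],[0,0,0,0.5,1]])

```text
clock: 13.17
ee_pos: [521.4, 137.4, 98.3]
eef_rot: [-0.0, -0.028, 1.0, -0.0]
wrist_force: [0.6, -0.0, 0.1]
grip_width: -0.0
grasp_force: 0.0
```

Request:
servo_tool(steps=[[0.015,0.001,0,0,1],[0.03,0.001,0,0,1],[0.045,0.002,0,0,1],[0.06,0.003,0,0,1],[0.075,0.004,0,0,1],[0.09,0.005,0,0,1],[0.1,0.006,0,0,1],[0.105,0.006,0,0,1]])

```text
clock: 13.83
ee_pos: [543.4, 138.7, 98.2]
eef_rot: [0.0, -0.025, 1.0, -0.0]
wrist_force: [-0.6, -0.8, 0.3]
grip_width: 0.1
grasp_force: 0.0
```

```bash
python3 -c "
from plan import *
s=manip.sense();print(s['clock'],s['ee_pos'],C(200,4),s['eef_rot'],s['wrist_force'],s['joint_pos'])"
```

```text
13.8333 [543.39137123 138.68773521  98.23483746] [543.04606345 139.01051972] [ 3.51400947e-05 -2.46854226e-02  9.99695268e-01 -6.48194817e-06] [-0.57448419 -0.81974315  0.3048257 ] [ 1.66890622e-01  5.61561322e-01  1.73837884e+00 -3.05664836e-05
  8.41584755e-01 -1.45326120e+00]
```

Request:
servo_tool(steps=[[0.022,0.003,0,-0.014,1],[0.044,0.006,0,-0.035,1],[0.075,0.011,0,-0.075,1],[0.1,0.015,0,-0.105,1],[0.125,0.017,0,-0.135,1],[0.15,0.018,0,-0.165,1],[0.174,0.018,0,-0.194,1],[0.197,0.016,0,-0.222,1]])

```text
clock: 14.5
ee_pos: [582.3, 142.1, 98.1]
eef_rot: [-0.001, 0.151, 0.989, -0.0]
wrist_force: [-3.5, 2.0, 0.9]
grip_width: 0.0
grasp_force: 0.4
```

Request:
servo_tool(steps=[[0.022,-0.002,0,-0.028,1],[0.044,-0.006,0,-0.056,1],[0.066,-0.01,0,-0.083,1],[0.088,-0.015,0,-0.111,1],[0.109,-0.021,0,-0.139,1],[0.131,-0.028,0,-0.167,1],[0.151,-0.036,0,-0.194,1],[0.172,-0.045,0,-0.222,1]])

```text
clock: 15.17
ee_pos: [616.7, 133.2, 98.1]
eef_rot: [-0.001, 0.32, 0.947, -0.0]
wrist_force: [-2.0, 1.3, 0.5]
grip_width: 0.4
grasp_force: 0.7
```

Request:
servo_tool(steps=[[0.02,-0.01,0,-0.028,1],[0.04,-0.02,0,-0.056,1],[0.059,-0.032,0,-0.083,1],[0.077,-0.044,0,-0.111,1],[0.096,-0.057,0,-0.139,1],[0.113,-0.071,0,-0.167,1],[0.13,-0.086,0,-0.194,1],[0.146,-0.101,0,-0.222,1]])

```text
clock: 15.83
ee_pos: [646.1, 113.0, 98.1]
eef_rot: [-0.001, 0.479, 0.878, 0.0]
wrist_force: [-2.4, 2.7, 1.1]
grip_width: 0.0
grasp_force: 1.0
```

Request:
servo_tool(steps=[[0.016,-0.016,0,-0.028,1],[0.03,-0.033,0,-0.056,1],[0.044,-0.05,0,-0.083,1],[0.058,-0.068,0,-0.111,1],[0.07,-0.087,0,-0.139,1],[0.082,-0.106,0,-0.167,1],[0.093,-0.125,0,-0.194,1],[0.103,-0.145,0,-0.222,1]])

```text
clock: 16.5
ee_pos: [666.7, 84.0, 98.1]
eef_rot: [-0.0, 0.624, 0.781, 0.0]
wrist_force: [-2.7, 2.7, 0.6]
grip_width: -0.2
grasp_force: 1.4
```

Request:
servo_tool(steps=[[0.009,-0.02,0,-0.028,1],[0.017,-0.041,0,-0.056,1],[0.024,-0.062,0,-0.083,1],[0.031,-0.084,0,-0.111,1],[0.036,-0.105,0,-0.139,1],[0.041,-0.127,0,-0.167,1],[0.044,-0.149,0,-0.194,1],[0.047,-0.172,0,-0.222,1]])

```text
clock: 17.17
ee_pos: [676.1, 49.7, 98.1]
eef_rot: [-0.0, 0.75, 0.661, 0.0]
wrist_force: [0.7, 3.6, -0.5]
grip_width: -0.2
grasp_force: 1.6
```

Request:
servo_tool(steps=[[0.002,-0.022,0,-0.028,1],[0.002,-0.045,0,-0.056,1],[0.002,-0.067,0,-0.083,1],[0,-0.089,0,-0.111,1],[-0.002,-0.111,0,-0.139,1],[-0.005,-0.134,0,-0.167,1],[-0.01,-0.155,0,-0.194,1],[-0.015,-0.177,0,-0.222,1]])

```text
clock: 17.83
ee_pos: [673.3, 14.2, 98.2]
eef_rot: [-0.0, 0.854, 0.521, 0.0]
wrist_force: [0.9, 3.6, -1.5]
grip_width: 0.6
grasp_force: 1.5
```

Request:
servo_tool(steps=[[-0.006,-0.021,0,-0.028,1],[-0.013,-0.043,0,-0.056,1],[-0.021,-0.063,0,-0.083,1],[-0.03,-0.084,0,-0.111,1],[-0.04,-0.104,0,-0.139,1],[-0.051,-0.124,0,-0.167,1],[-0.062,-0.143,0,-0.194,1],[-0.075,-0.161,0,-0.222,1]])

```text
clock: 18.5
ee_pos: [658.4, -18.1, 98.2]
eef_rot: [-0.0, 0.931, 0.365, 0.0]
wrist_force: [2.6, 2.9, -2.0]
grip_width: -0.0
grasp_force: 1.2
```

```bash
python3 -c "
from plan import *
b=snap('side','s5.png')[140:260,250:400];a=snap('top','t5.png')[130:250,240:390]
cv2.imwrite('pics/c5.png',np.hstack([cv2.resize(i,(400,320),interpolation=cv2.INTER_CUBIC) for i in(a,b)])[:,:,::-1])
s=manip.sense();print(s['clock'],s['ee_pos'],C(340),s['wrist_force'])
from fit import model
f=np.array([2.667,2.667])
for w in(336,338,340,342):
  m=model([573.9,40.4,np.radians(-67.2)],np.radians(w));print(w,((px('top',m)[[2,3]]-[240,130])*f).round(1).tolist(),((px('side',m)[[1,2,3]]-[250,140])*f+[400,0]).round(1).tolist())"
```

```text
18.6 [658.08432541 -18.56063072  98.22715511] [657.98618745 -18.02527776] [-0.45156384 -0.12154695  0.57697133]
336 [[53.6, 132.0], [175.5, 253.3]] [[666.1, 125.1], [540.9, 95.5], [477.4, 202.7]]
338 [[54.6, 128.7], [172.1, 254.2]] [[664.8, 127.9], [544.0, 95.2], [475.5, 200.7]]
340 [[55.7, 125.4], [168.7, 254.9]] [[663.3, 130.6], [547.1, 95.0], [473.6, 198.7]]
342 [[56.9, 122.2], [165.3, 255.5]] [[661.6, 133.3], [550.2, 94.8], [471.9, 196.6]]
```

View pics/c5.png

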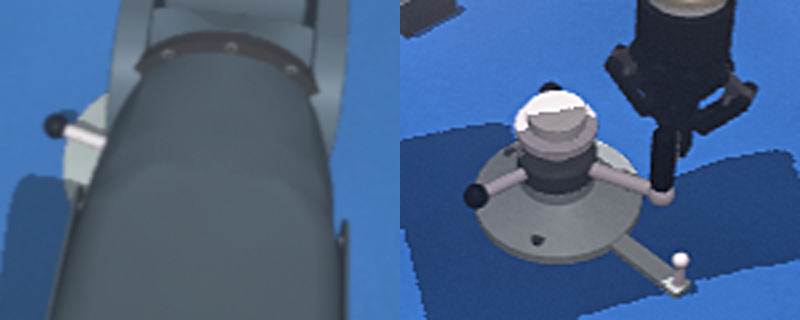

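The top ball at (55,126) and side ball at (476,196) give about 340–341°. I'll go to 354° slowly and then compare the ball centroids with the start pictures.

Request:
servo_tool(steps=[[-0.009,-0.013,0,-0.019,1],[-0.019,-0.025,0,-0.039,1],[-0.028,-0.037,0,-0.058,1],[-0.039,-0.049,0,-0.078,1],[-0.049,-0.061,0,-0.097,1],[-0.06,-0.072,0,-0.117,1],[-0.072,-0.083,0,-0.136,1],[-0.083,-0.093,0,-0.156,1]])

```text
clock: 19.27
ee_pos: [641.9, -36.7, 98.3]
eef_rot: [-0.0, 0.968, 0.25, 0.0]
wrist_force: [2.5, 2.0, -1.7]
grip_width: -0.1
grasp_force: 1.0
```

```bash
cat > chk.py <<'E'
from plan import *
from fit import model
import sys
k=sys.argv[1]; p=[573.9,40.4,np.radians(-67.2)]
snap('side','s%s.png'%k);snap('top','t%s.png'%k)
def cen(f,uv,r=6):
    g=cv2.imread('pics/'+f).max(2).astype(float);x,y=np.round(uv).astype(int)
    w=np.clip(80-g[y-r:y+r+1,x-r:x+r+1],0,None);Y,X=np.mgrid[y-r:y+r+1,x-r:x+r+1]
    return np.array([(w*X).sum(),(w*Y).sum()])/w.sum()
m0=px('top',model(p))[2],px('side',model(p))[3]
m5=px('top',model(p,-np.radians(5)))[2],px('side',model(p,-np.radians(5)))[3]
for n,c,a,b in(('t','top',m0[0],m5[0]),('s','side',m0[1],m5[1])):
    c0=cen(n+'0.png',a); c1=cen('%s%s.png'%(n,k),a+(0)); d=(b-a)/5
    for _ in range(2): c1=cen('%s%s.png'%(n,k),c1)
    print(c,c0,c1,'deg short of start: %.2f'%((c1-c0)@d/(d@d)))
s=manip.sense();print(s['clock'],s['ee_pos'],C(354),s['wrist_force'])
E
python3 chk.py 6; python3 -c "
from plan import *
rows(354,359,C(354))"
```

```text
top [266.77985075 165.92537313] [264.60575296 168.93908629] deg short of start: 5.76
side [273.38809182 205.26040172] [274.34586057 207.73801743] deg short of start: 5.78
19.3667 [641.61318052 -36.90818537  98.3431162 ] [641.35411437 -36.63208717] [ 0.61705367 -0.33813649 -0.40999215]
[-0.004, -0.004, 0, -0.007, 1], [-0.008, -0.007, 0, -0.014, 1], [-0.013, -0.011, 0, -0.021, 1], [-0.017, -0.014, 0, -0.028, 1], [-0.021, -0.018, 0, -0.035, 1], [-0.026, -0.021, 0, -0.042, 1], [-0.030, -0.025, 0, -0.049, 1], [-0.035, -0.028, 0, -0.056, 1],
```

Both cameras agree that 5.8° remains, so I push the last bit slowly.

Request:
servo_tool(steps=[[-0.005,-0.004,0,-0.008,1],[-0.01,-0.008,0,-0.016,1],[-0.015,-0.012,0,-0.024,1],[-0.02,-0.016,0,-0.032,1],[-0.025,-0.02,0,-0.04,1],[-0.03,-0.024,0,-0.048,1],[-0.035,-0.028,0,-0.056,1],[-0.039,-0.032,0,-0.063,1]])

```text
clock: 20.03
ee_pos: [633.6, -43.4, 98.3]
eef_rot: [-0.0, 0.98, 0.201, 0.0]
wrist_force: [2.2, 2.0, -0.9]
grip_width: -0.1
grasp_force: 0.7
```

```bash
python3 chk.py 7
```

```text
top [266.77985075 165.92537313] [266.82508834 165.92756184] deg short of start: -0.04
side [273.38809182 205.26040172] [273.42880795 205.17384106] deg short of start: -0.15
20.1333 [633.49882344 -43.48060439  98.33041621] [641.35411437 -36.63208717] [ 1.55400992  0.88960115 -1.35350461]
```

The handle is back on the index. I back off along the tangent, rise and move clear.

Request:
servo_tool(steps=[[0.02,0.008,0,0,1],[0.05,0.021,0,0,1],[0.09,0.038,0,0,1],[0.13,0.055,0,0,1],[0.16,0.067,0.05,0,1],[0.16,0.067,0.15,0,1],[0.16,0.067,0.3,0,1],[0.16,0.067,0.45,0,1]])

```text
clock: 20.8
ee_pos: [665.9, -29.4, 188.6]
eef_rot: [-0.0, 0.979, 0.202, -0.001]
wrist_force: [0.3, -0.1, 0.8]
grip_width: 0.1
grasp_force: 0.0
```

Request:
servo_tool(steps=[[0,0,0.15,0,1],[0,0,0.3,0,1],[0,0,0.45,0,1],[-0.05,-0.1,0.55,0,1],[-0.15,-0.25,0.6,0,1],[-0.25,-0.4,0.6,0,1],[-0.35,-0.55,0.6,0,1],[-0.45,-0.7,0.6,0,1]])

```text
clock: 21.47
ee_pos: [575.3, -170.8, 308.6]
eef_rot: [0.0, 0.979, 0.202, 0.0]
wrist_force: [0.4, -1.3, -0.2]
grip_width: 0.2
grasp_force: 0.0
```

Request:
servo_tool(steps=[[-0.1,-0.15,0,0,1],[-0.2,-0.3,0,0,1],[-0.3,-0.45,0,0,1],[-0.4,-0.6,0,0,1],[-0.5,-0.75,0,0,1],[-0.6,-0.9,0,0,1],[-0.65,-1,0,0,1],[-0.65,-1,0,0,1]])

```text
clock: 22.13
ee_pos: [444.3, -373.3, 308.4]
eef_rot: [0.0, 0.98, 0.2, -0.0]
wrist_force: [-0.3, -0.3, 1.2]
grip_width: -0.3
grasp_force: 0.0
```

```bash
python3 chk.py 8; python3 -c "
import cv2,numpy as np
cv2.imwrite('pics/c8.png',np.hstack([cv2.resize(cv2.imread('pics/%s8.png'%n),(400,250)) for n in 'ts']+[])) "
```

```text
top [266.77985075 165.92537313] [266.77227723 165.91089109] deg short of start: -0.01
side [273.38809182 205.26040172] [278.74186618 200.79158993] deg short of start: -5.41
22.2333 [ 445.92540715 -370.3736686   308.287146  ] [641.35411437 -36.63208717] [-0.1362619   0.45017116  0.36293621]
```

View pics/c8.png

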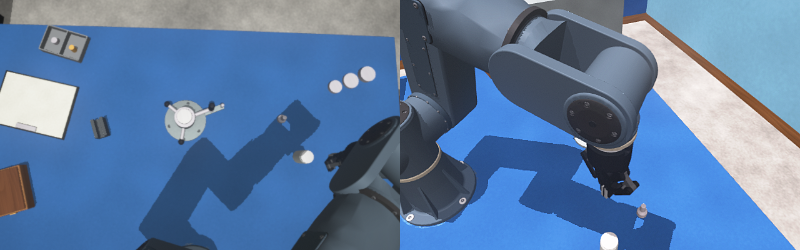

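The top view shows the handle in line with the pin at 0.0° error. The block is on its anvil at (184,117), the bystanders are in place and the arm is clear. The arm blocks the side view, so that reading doesn't count.

```bash
python3 -c "
from bench import manip;print(manip.finish_job())"
```

```text
the job is handed in; nothing more can be done
None
```

The wheel was pushed clockwise through one full turn by its handle and stopped in line with the index pin, within about 0.2° by camera; the test block is still on its anvil, the arm is clear, and the job was handed in at about 22 s.

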